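Tip a flush block up out of its nest

TASK

Take the aluminium block out of the deep steel nest and lay it on the plank. It sits just below the nest's rim with no room for fingers at its sides, and a packing hidden beneath carries only one half of it: press gently on top near its ends to find the end that gives, and tip it there so that the other end stands up out of the nest. Then grip the raised end, lift the block out and lay it flat on its wide foot, lengthwise along the middle of the plank, without disturbing the grease tin, the spanner or the hammer.

Things in the scene. Friction and masses are not known exactly. Their poses are not given: they have to be found in the camera images.
- block: plain aluminium block, 0.4 to 0.65 kg: foot 140 x 50 x 10 mm, on it a body 124 x 50 x 20 mm (30 mm high in all), flat top with two shallow-looking bolt holes. Origin at the centre of its underside, x along its length, y across its 50 mm width, z up. At the start it lies level in the nest, its underside 33 mm above the table.
- block_top (a point): centre of the block's flat top, 30 mm above its origin; at the start 2 mm below the nest's rim. Once tipped, the block stays at about 22 degrees by itself; the raised end of its top then stands about 19 mm above the rim (about 12 mm at 40 mm from the middle) and can be pinched there across the width. Pushed down again it falls back level. Axes as the block's.
- nest: fixed dark steel fixture with an open-topped pocket: base plate 225 x 116 x 8 mm with bolt heads at its corners; walls 14 mm thick, 172 x 82 mm outside, rim 65 mm above the table. Origin at the centre of its underside, x along the pocket (the block's length), z up. The block has 2 mm of play on each side; the end walls stand 10 mm from its upper body.
- nest_mouth (a point): centre of the pocket's mouth (144 mm in x, 54 mm in y), level with the rim. Under the block, unseen, a packing 25 mm high fills one half of the pocket, to 2.5 mm past the middle: at the +x or the -x end, differing from start to start. Pressed over it the block is rigid; pressed 45 mm from the middle at the other end it gives at under 2 N and sinks about 16 mm.
- plank: weathered board lying flat and fixed on the table, 110 x 400 x 24 mm. Origin at the centre of its underside; x across its 110 mm, y along its 400 mm, z up; its top is 24 mm above the table.
- grease: orange tin, 67 mm across, 60 mm high, standing beyond the nest; leave alone. Origin at the centre of its underside.
- spanner: open-ended spanner, 40 x 227 x 12 mm, lying left of the nest; leave alone. Origin at the centre of its underside, y along it.
- mallet: hammer with a wooden handle, 105 x 286 x 27 mm, lying right of the plank; leave alone. Origin at the centre of its underside, y along the handle.

How it is judged:
By the outcome, as a careful person would: the job done as asked, in the order asked, and still so for the second after the job is handed in, with the robot touching nothing.
It also fails if it takes over 54 s, if anything falls off the work surface, if the arm or the gripper's body presses on something with over 40 N, if the wrist force passes 120 N, or if a joint passes its speed limit or range.

ROBOT

A 7-joint arm with a two-finger parallel gripper is mounted at the origin on a cart in front of the work surface, level with it; the furniture and walls round the work are solid. World frame = base frame: x ahead of the robot, y to its left, z up, the work surface at z = 0. Lengths are in m, angles in rad, forces in N, time in s.
With the tool pointing down it reaches from about 0.4 to 0.85 m from the base axis. Payload 4.5 kg.
Tool frame: the origin (TCP) lies at the very end of the fingers, on their centre line; the grasp point (between the pads) lies 19 mm behind it (tcp_to_grasp is the z of the grasp point in the tool frame, in m); z points along the fingers, y is the line along which they close (so a half turn about z gives the same grasp; the last joint's range is limited). The gripper opens to 88 mm and grips with 3 to 60 N. Pads are 18 mm wide; open, the fingers measure 123 mm over their backs; the gripper's body (75 mm by 187 mm) begins 45 mm behind the grasp point.
Start: joints at [1.375, 0.689, -0.195, 1.565, 0.157, 0.902, -0.215], TCP at [0.142, -0.609, 0.239] pointing down, gripper open.
Joint ranges: [-3.01, 3.01], [-0.46, 2.08], [-1.47, 1.51], [0.13, 2.56], [-1, 4.14], [0.04, 2.09], [-2.66, 2.66]. Speed limits (rad/s): [2.57, 2.57, 3.14, 3.14, 3.14, 3.14, 3.14].

INTERFACE

Orientations are given as a unit quaternion [x, y, z, w].
In Python, from plant import * gives the robot as it stands. The module is installed in compiled form; this text tells all that it offers.
- The arm moves only by the shell command python3 -m jog 'ROWS' [OPENING] [FORCE]. ROWS is JSON, a list that holds one entry, the list of rows, each a list of 6 numbers: the shift along the tool's x, y, z in m, then the turn, a rotation vector about the tool's x, y, z in rad. In form: [[[dx, dy, dz, ax, ay, az], ...]]. A call has 1 to 12 rows; each row shifts and turns the commanded pose from where the row before left it, along the tool's axes as they then stand; what a row does not reach is not made up. A row lasts 1/8 s, in which the tool goes at most 62.5 mm and 10.7 degrees, less where a joint would pass 70% of its speed; a pose out of reach is approached as far as the arm can. A call with a gripper value outside its range is refused whole. OPENING is the finger opening in m, from 0 to 0.0881, set as the call begins (- or left out, the last holds). The fingers move at their own pace and stop on an object; FORCE is the grip in N (left out, the last holds). Time passes only in rows, so rows that do not move let the fingers close. It gives the time, the measured TCP pose, the force, the opening and the grip force at its end, in the units of the state.
- get_state(): the state, without advancing time (a new reading comes with each control period).
- snapshot(name): name is "scene" or "top"; returns a dict with "frame" (400x640x3 uint8, red, green, blue), "mtx" (3x3 intrinsics, pixels), "D" ([k1, k2, p1, p2, k3] as OpenCV has them; the pictures are not rectified), "xyz" and "orientation" of the camera in the world. Camera axes: x right, y down, z forward; pixel columns grow to the right and rows downward; lengths in m; the calibration is good to about 2 mm. A picture is of the moment at which its call begins. There is no depth.
- finish_job(): hands the job in; it is judged then, once.
The state is a dict: "clock": time; "q": joint angles; "qd": joint speeds; "joint_torque": joint torques, N m; "tool_pos": TCP position; "eef_rot": TCP orientation; "contact_force": force on the tool from outside, world axes, zero at the start; "moment": the same for the moment, N m; "opening": opening from 0.0 (shut) to 1.0 (fully open); "finger_force": force on a finger pad.
Only numpy, scipy, OpenCV 4.12 (cv2) and the standard library are available. Lean on these libraries where they do the work, as an engineer would, in place of code of your own. Each camera call takes 0.05 s, during which the arm holds its last target. There are 200 camera calls.

## Working session

There is one attempt and no reset: what is moved stays moved. The work goes in short steps, Python scripts to look and compute and a shell command to move; the robot and the scene stay as the last step left them, time stands still between calls to the robot, and variables do not carry over. Pictures are saved under pics/ and viewed, at most 10 in all, crops included, and the job is handed in when it is done.

```bash
mkdir -p pics; python3 - <<'E'
from plant import *
import cv2
for n in ("scene","top"):
    s=snapshot(n); cv2.imwrite(f"pics/{n}0.png",s["frame"][:,:,::-1])
    print(n,s["mtx"],s["D"],s["xyz"],s["orientation"])
st=get_state(); print(st)
E
```

```text
scene [[432.84413495   0.         325.04107821]
 [  0.         432.84413495 201.22152881]
 [  0.           0.           1.        ]] [-0.08855206  0.          0.          0.          0.        ] [-0.24562082  0.48940236  1.12215956] [-0.44354559  0.81344914 -0.32556837  0.18860814]
top [[365.31678671   0.         318.06044939]
 [  0.         365.31678671 190.58169837]
 [  0.           0.           1.        ]] [-0.04395678  0.          0.          0.          0.        ] [ 0.44334715 -0.02867312  1.30937554] [ 0.71284569 -0.69850205  0.04989166 -0.03816714]
{'clock': 0.1, 'q': array([ 1.37478438,  0.68987224, -0.19450689,  1.56616473,  0.15731195,
        0.90251831, -0.21510498]), 'qd': array([-0.0008621 , -0.00320259, -0.00055379, -0.00495935,  0.00063344,
       -0.00074641,  0.00154246]), 'joint_torque': array([-2.82275563e-03, -5.28494596e+01, -1.27164278e+00, -1.53836954e+01,
       -5.26426267e-02,  1.92347914e-03,  4.29831812e-05]), 'tool_pos': array([ 0.14219861, -0.60806311,  0.23802737]), 'eef_rot': array([ 9.93401862e-01,  1.14682704e-01, -1.56747067e-04, -7.70275448e-04]), 'contact_force': array([-0.37321124, -0.07215479, -0.22971027]), 'moment': array([ 0.0178026 ,  0.00130887, -0.00510688]), 'finger_force': 0.0, 'opening': 1.0020805447991896}
```

View pics/scene0.png

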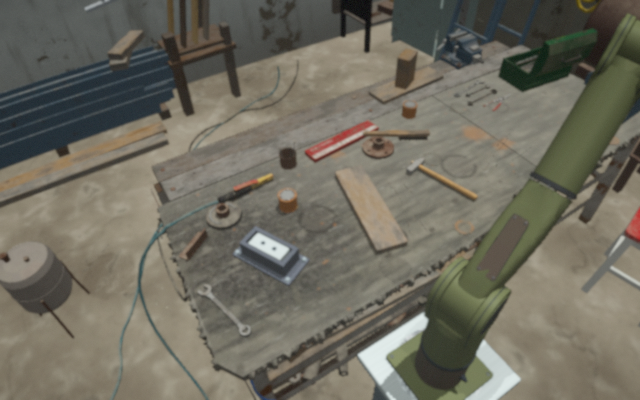

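View pics/top0.png

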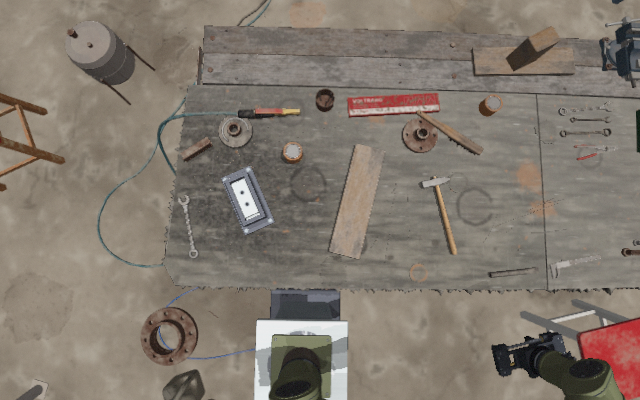

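The top view shows the block (white, in the dark nest) near (244,198), the plank near (356,201), the tin at (292,151), the spanner at (188,225) and the hammer at (440,210). Next I measure the block and plank.

```bash
cat > h.py <<'E'
from plant import *
import cv2, numpy as np
from scipy.spatial.transform import Rotation as R
def cast(s,px,z):
    p=cv2.undistortPoints(np.float64(px).reshape(-1,1,2),s["mtx"],s["D"]).reshape(-1,2)
    d=R.from_quat(s["orientation"]).apply(np.c_[p,np.ones(len(p))])
    return s["xyz"]+d*((z-s["xyz"][2])/d[:,2])[:,None]
def rect(s,m,z):
    c=max(cv2.findContours(m.astype(np.uint8),0,cv2.CHAIN_APPROX_NONE)[0],key=cv2.contourArea)
    w=cast(s,c.reshape(-1,2),z)[:,:2]
    b=cv2.minAreaRect((w*1000).astype(np.float32)); k=cv2.boxPoints(b)
    e=[k[1]-k[0],k[2]-k[1]]; l=max(e,key=np.linalg.norm)
    return np.round(np.array(b[0])/1000,4), b[1], np.degrees(np.arctan2(l[1],l[0]))%180
def show(): 
    st=get_state(); print(st["clock"],st["tool_pos"],R.from_quat(st["eef_rot"]).as_matrix().round(4).tolist(),st["contact_force"].round(2),st["opening"],st["finger_force"])
E
python3 - <<'E'
from h import *
for n,roi,pr in (("top",(215,155,280,240),(325,138,390,262)),("scene",(230,220,315,285),(328,160,410,255))):
    s=snapshot(n);f=s["frame"];hsv=cv2.cvtColor(f,cv2.COLOR_RGB2HSV)
    def box(m,r):
        o=np.zeros(m.shape,bool);x0,y0,x1,y1=r;o[y0:y1,x0:x1]=m[y0:y1,x0:x1];return o
    b=box((hsv[...,2]>185)&(hsv[...,1]<40),roi)
    print(n,"block",rect(s,b,0.063))
    p=box((hsv[...,1]>60)&(hsv[...,0]<22)&(hsv[...,2]>90),pr).astype(np.uint8)
    p=cv2.morphologyEx(cv2.morphologyEx(p,cv2.MORPH_CLOSE,np.ones((5,5))),cv2.MORPH_OPEN,np.ones((5,5)))
    print("plank",rect(s,p,0.024))
    d=box((hsv[...,2]<75),roi); print("dark nest",rect(s,d|b,0.065))
s=snapshot("top"); cv2.imwrite("pics/crop1.png",cv2.resize(s["frame"][140:265,170:395,::-1],None,fx=3.5,fy=3.5,interpolation=cv2.INTER_CUBIC))
print(cast(s,[[292,151]],.06),cast(s,[[183,197],[193,257]],.01),cast(s,[[433,183],[454,253]],.02))
show()
E
```

```text
top block (array([0.566 , 0.2023]), (135.64593505859375, 49.61324691772461), np.float32(25.688173))
plank (array([ 0.6055, -0.1729]), (225.7188720703125, 92.22835540771484), np.float32(0.18171349))
dark nest (array([0.5691, 0.2034]), (143.32305908203125, 50.857784271240234), np.float32(26.462051))
scene block (array([0.5683, 0.2058]), (122.6323013305664, 49.44157791137695), np.float32(25.864712))
plank (array([ 0.6005, -0.1856]), (109.69576263427734, 256.9722595214844), np.float32(168.95087))
dark nest (array([0.5668, 0.2063]), (122.40074157714844, 49.348236083984375), np.float32(25.864717))
[[0.7374129  0.04576963 0.06      ]] [[0.57286238 0.4337191  0.01      ]
 [0.36221326 0.38539104 0.01      ]] [[ 0.64149335 -0.46212299  0.02      ]
 [ 0.39323978 -0.53292129  0.02      ]]
0.25 [ 0.14230798 -0.60830036  0.23833664] [[0.9737, 0.2279, -0.0003], [0.2279, -0.9737, 0.0008], [-0.0001, -0.0008, -1.0]] [-0.23  0.6  -0.03] 1.0001058664843978 0.0
```

View pics/crop1.png

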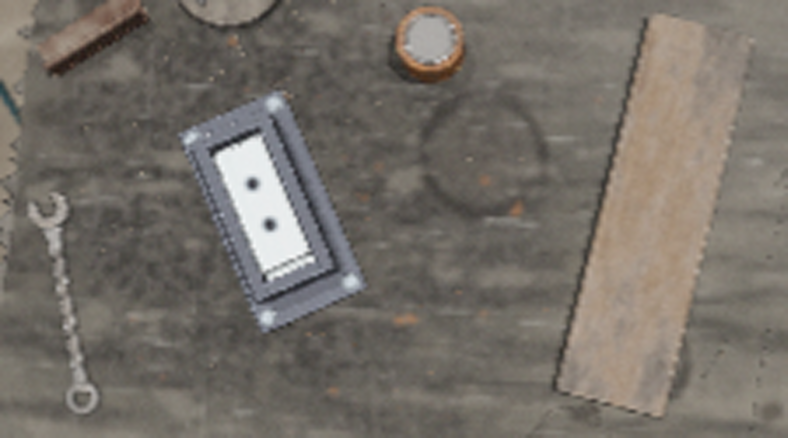

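The crop shows the block's foot step at its lower end near (290,265). The plank corners are at about (650,14), (752,40), (662,415) and (557,388).

```bash
cat >> h.py <<'E'
C=np.array([.5695,.205]); A=np.radians(25.8); U=np.array([np.cos(A),np.sin(A)])
def delta(p,yaw=None):
    st=get_state(); r=R.from_quat(st["eef_rot"])
    print("pos",st["tool_pos"].round(4),"F",st["contact_force"].round(2),"tool-delta",r.inv().apply(np.array(p)-st["tool_pos"]).round(4))
    if yaw is not None:
        x=np.array([np.cos(yaw),np.sin(yaw),0]); z=np.array([0,0,-1.]); T=R.from_matrix(np.c_[x,np.cross(z,x),z])
        print("rot",(r.inv()*T).as_rotvec().round(4))
E
python3 - <<'E'
from h import *
s=snapshot("top")
k=np.array([[650,14],[752,40],[662,415],[557,388]])/3.5+[170,140]-.35
w=cast(s,k,.024)[:,:2]; print(w,w.mean(0)); t=(w[0]+w[1]-w[2]-w[3])/2;print(np.linalg.norm(t),np.degrees(np.arctan2(t[1],t[0])),np.linalg.norm(w[0]-w[1]))
s=snapshot("scene")
f=s["frame"][155:260,325:415,::-1]; cv2.imwrite("pics/crop2.png",cv2.resize(f,None,fx=5,fy=5,interpolation=cv2.INTER_CUBIC))
delta([.5,-.35,.2],A); delta([*(C+.045*U),.12],A)
E
```

```text
[[ 0.77845105 -0.18005377]
 [ 0.75359911 -0.28585567]
 [ 0.37044389 -0.19477445]
 [ 0.39518761 -0.08987381]] [ 0.57442042 -0.18763942]
0.3937807688829901 -13.306194709902483 0.10868146269351013
pos [ 0.1424 -0.6085  0.2386] F [ 0.01  0.2  -0.29] tool-delta [ 0.4071 -0.1702  0.0386]
rot [-0.0003 -0.     -0.2205]
pos [ 0.1424 -0.6085  0.2386] F [ 0.01  0.2  -0.29] tool-delta [ 0.6451 -0.7046  0.1188]
rot [-0.0003 -0.     -0.2205]
```

View pics/crop2.png

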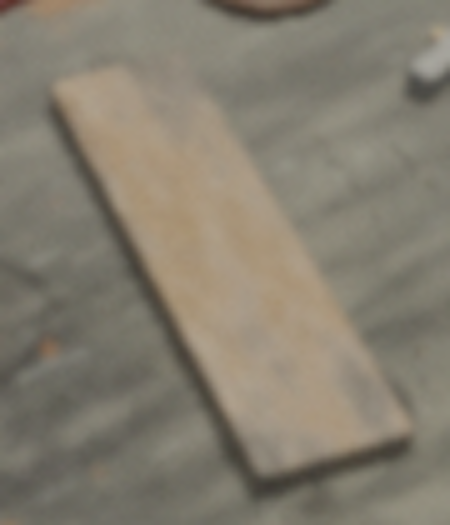

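```bash
python3 -m jog '[[[0.05,0,0,0,0,-0.02],[0.05,0,0,0,0,-0.02],[0.05,0,0,0,0,-0.02],[0.05,0,0,0,0,-0.02],[0.05,-0.02,0,0,0,-0.02],[0.05,-0.04,0,0,0,-0.02],[0.03,-0.05,0,0,0,-0.02],[0.02,-0.05,0,0,0,-0.02],[0.02,-0.05,0,0,0,-0.02],[0.02,-0.05,0,0,0,-0.02],[0.02,-0.05,0,0,0,-0.02],[0,0,0,0,0,0]]]' 0.0; python3 -c "
from h import *
delta([*(C+.045*U),.12],A)"
```

```text
clock: 1.85
tool_pos: [0.4176, -0.1933, 0.239]
eef_rot: [0.974, 0.227, 0.0, -0.001]
contact_force: [-0.0, -1.3, -0.3]
opening: 0.008
finger_force: 0.0
pos [ 0.4176 -0.1933  0.239 ] F [-0.03 -1.32 -0.29] tool-delta [ 0.3572 -0.2896  0.1197]
rot [-0.0018 -0.0005  0.0075]
```

The oblique crop confirms a clean straight plank, with no obstruction on it. The sizes agree: 394 x 109 mm measured against 400 x 110. Now to the first press point.

```bash
python3 -m jog '[[[0.035,-0.03,0,0,0,0],[0.036,-0.03,0,0,0,0],[0.036,-0.03,0,0,0,0],[0.036,-0.03,0,0,0,0],[0.036,-0.03,0,0,0,0],[0.036,-0.03,0,0,0,0],[0.036,-0.03,0.02,0,0,0],[0.036,-0.03,0.025,0,0,0],[0.036,-0.03,0.03,0,0,0],[0.034,-0.02,0.03,0,0,0.007],[0,0,0.015,0,0,0],[0,0,0,0,0,0]]]'; python3 -c "
from h import *
delta([*(C+.045*U),.08],A)"
```

```text
clock: 3.35
tool_pos: [0.6125, 0.2162, 0.1172]
eef_rot: [0.976, 0.219, -0.002, 0.001]
contact_force: [-0.7, -0.2, -0.4]
opening: 0.008
finger_force: 0.0
pos [0.6125 0.2162 0.1172] F [-0.74 -0.24 -0.42] tool-delta [ 0.0015 -0.0087  0.0372]
rot [ 0.0016  0.0037 -0.0092]
```

```bash
python3 -m jog '[[[0.001,-0.009,0.02,0,0,-0.009],[0,0,0.017,0,0,0],[0,0,0.01,0,0,0],[0,0,0.003,0,0,0],[0,0,0,0,0,0]]]'; python3 -m jog '[[[0,0,0.0015,0,0,0],[0,0,0.001,0,0,0],[0,0,0.001,0,0,0],[0,0,0,0,0,0]]]'
```

```text
clock: 3.98
tool_pos: [0.6102, 0.2271, 0.0687]
eef_rot: [0.975, 0.224, 0.0, 0.0]
contact_force: [-0.5, -0.2, -0.2]
opening: 0.006
finger_force: 0.0
clock: 4.47
tool_pos: [0.61, 0.2273, 0.0652]
eef_rot: [0.975, 0.224, -0.0, 0.0]
contact_force: [0.1, -0.4, -0.3]
opening: 0.007
finger_force: 0.0
```

```bash
python3 -m jog '[[[0,-0.002,0.001,0,0,0],[0,0,0.001,0,0,0],[0,0,0.001,0,0,0],[0,0,0,0,0,0]]]';python3 -m jog '[[[0,0,0.001,0,0,0],[0,0,0.0,0,0,0]]]'
```

```text
clock: 4.97
tool_pos: [0.6091, 0.229, 0.0621]
eef_rot: [0.975, 0.224, -0.0, 0.0]
contact_force: [0.3, -0.4, 0.4]
opening: 0.008
finger_force: 0.0
clock: 5.22
tool_pos: [0.6091, 0.229, 0.0611]
eef_rot: [0.975, 0.224, -0.0, 0.0]
contact_force: [0.3, 1.0, 0.5]
opening: 0.005
finger_force: 0.1
```

```bash
python3 -m jog '[[[0,0.004,0,0,0,0],[0,0,0.001,0,0,0],[0,0,0.001,0,0,0],[0,0,0,0,0,0]]]';python3 -m jog '[[[0,0,0.001,0,0,0],[0,0,0.001,0,0,0],[0,0,0.0,0,0,0]]]'
```

```text
clock: 5.72
tool_pos: [0.6107, 0.2255, 0.059]
eef_rot: [0.975, 0.224, -0.0, 0.0]
contact_force: [-0.2, 0.2, 0.3]
opening: 0.002
finger_force: 0.0
clock: 6.1
tool_pos: [0.6108, 0.2255, 0.0571]
eef_rot: [0.975, 0.224, -0.0, 0.0]
contact_force: [-0.4, 0.0, -0.4]
opening: 0.006
finger_force: 0.0
```

The +x end gives, at about 1 N with the tool 6 mm below the original top. I keep tipping.

```bash
python3 -m jog '[[[0,0,0.002,0,0,0],[0,0,0.002,0,0,0],[0,0,0.002,0,0,0],[0,0,0.0015,0,0,0],[0,0,0,0,0,0]]]';python3 -m jog '[[[0,0,0.001,0,0,0],[0,0,0.001,0,0,0],[0,0,0.001,0,0,0],[0,0,0.0,0,0,0]]]'
```

```text
clock: 6.72
tool_pos: [0.6112, 0.2256, 0.0508]
eef_rot: [0.975, 0.224, 0.0, 0.0]
contact_force: [-2.6, -0.6, 8.3]
opening: 0.005
finger_force: 3.1
clock: 7.22
tool_pos: [0.6113, 0.2257, 0.0502]
eef_rot: [0.975, 0.224, 0.001, 0.0]
contact_force: [-6.0, -1.9, 23.5]
opening: 0.006
finger_force: 9.9
```

It has bottomed. I retract and look.

```bash
python3 -m jog '[[[0,0,-0.004,0,0,0],[0,0,-0.01,0,0,0],[0,0,-0.03,0,0,0],[-0.02,0,-0.05,0,0,0],[-0.05,0,-0.02,0,0,0],[-0.05,0,0,0,0,0],[-0.05,0,0,0,0,0],[-0.05,0,0,0,0,0],[0,0,0,0,0,0]]]' 0.088; python3 - <<'E'
from h import *
a=snapshot("top")["frame"];b=snapshot("scene")["frame"]
i=np.hstack([cv2.resize(x[...,::-1],(400,400),interpolation=cv2.INTER_CUBIC) for x in (a[155:240,205:290],b[215:290,230:305])])
cv2.imwrite("pics/tip1.png",i)
show()
E
```

```text
clock: 8.35
tool_pos: [0.4084, 0.1268, 0.1608]
eef_rot: [0.975, 0.224, -0.003, 0.001]
contact_force: [1.0, 0.1, -0.2]
opening: 0.991
finger_force: 0.0
8.45 [0.41369025 0.12985699 0.16100264] [[0.8996, 0.4367, 0.0014], [0.4367, -0.8996, 0.0006], [0.0015, 0.0, -1.0]] [-0.56  0.73 -0.02] 0.9971275372156397 0.0
```

View pics/tip1.png

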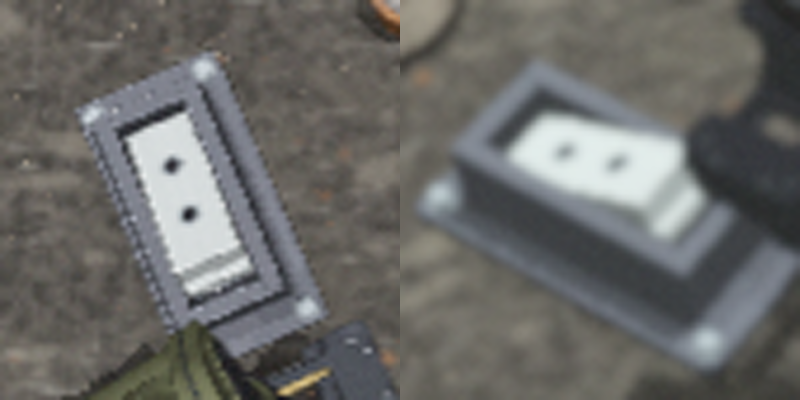

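The block is tipped. The near (-x) end is raised, with its top edge around crop (217,262). I check its position and work out the grasp.

```bash
python3 - <<'E'
from h import *
s=snapshot("top")
for p,z in (((183,275),.085),((243,248),.085),((168,162),.0665+.0),((192,214),.072)):
    w=cast(s,[np.array(p)/400*85+[204.6,154.6]],z)[0,:2]-C; print((w@U).round(4),(w@[-U[1],U[0]]).round(4))
delta([*(C-.043*U),.11],A)
E
```

```text
-0.0502 0.0194
-0.0503 -0.0271
0.0324 -0.0006
-0.0107 -0.0021
pos [0.4146 0.1304 0.161 ] F [ 0.71 -0.88  0.18] tool-delta [0.1288 0.0005 0.0513]
rot [-0.0001 -0.0026  0.0017]
```

```bash
python3 -m jog '[[[0.04,0,0,0,0,0],[0.04,0,0,0,0,0],[0.03,0.0015,0.01,0,0,0],[0.017,0,0.03,0,0,0],[0,0,0.03,0,0,0],[0,0,0.015,0,0,0],[0,0,0,0,0,0]]]'; python3 -c "
from h import *
delta([*(C-.045*U-.001*np.array([-U[1],U[0]])),.0675],A)"
```

```text
clock: 9.38
tool_pos: [0.5278, 0.1837, 0.0749]
eef_rot: [0.975, 0.224, -0.001, 0.0]
contact_force: [0.7, -0.1, 1.2]
opening: 1.002
finger_force: 0.0
pos [0.5278 0.1837 0.0749] F [ 0.66 -0.13  1.23] tool-delta [ 0.0018 -0.0001  0.0074]
rot [-0.0001  0.0013  0.0017]
```

```bash
python3 -m jog '[[[0.002,0,0.004,0,0,0],[0,0,0.003,0,0,0],[0,0,0,0,0,0]]]'; python3 -m jog '[[[0,0,0,0,0,0],[0,0,0,0,0,0],[0,0,0,0,0,0],[0,0,0,0,0,0],[0,0,0,0,0,0],[0,0,0,0,0,0]]]' 0.03 60
```

```text
clock: 9.75
tool_pos: [0.5299, 0.1845, 0.0691]
eef_rot: [0.975, 0.224, 0.0, -0.0]
contact_force: [0.9, 1.0, 0.2]
opening: 1.0
finger_force: 0.0
clock: 10.5
tool_pos: [0.5295, 0.185, 0.0687]
eef_rot: [0.975, 0.224, 0.0, -0.0]
contact_force: [-0.5, 1.3, 0.5]
opening: 0.552
finger_force: 60.0
```

```bash
python3 -m jog '[[[0,0,-0.005,0,0,0],[0,0,-0.01,0,0,0],[0,0,-0.01,0,0,0],[0,0,-0.015,0,0,0],[0,0,-0.02,0,0,0],[0,0,-0.025,0,0,0],[0,0,-0.03,0,0,0],[0,0,-0.03,0,0,0],[0,0,0,0,0,0]]]'; python3 - <<'E'
from h import *
a=snapshot("top")["frame"];b=snapshot("scene")["frame"]
i=np.hstack([cv2.resize(x[...,::-1],(400,400),interpolation=cv2.INTER_CUBIC) for x in (a[140:260,190:310],b[180:300,210:330])])
cv2.imwrite("pics/lift1.png",i)
show()
E
```

```text
clock: 11.62
tool_pos: [0.5314, 0.1846, 0.2164]
eef_rot: [0.975, 0.224, 0.003, -0.0]
contact_force: [-0.4, -0.0, -5.2]
opening: 0.56
finger_force: 60.0
11.725 [0.52915846 0.18381432 0.2134354 ] [[0.8998, 0.4363, -0.0006], [0.4363, -0.8998, -0.0008], [-0.0009, 0.0004, -1.0]] [ 0.19 -0.22 -5.95] 0.5558415222101657 59.96998429298401
```

View pics/lift1.png

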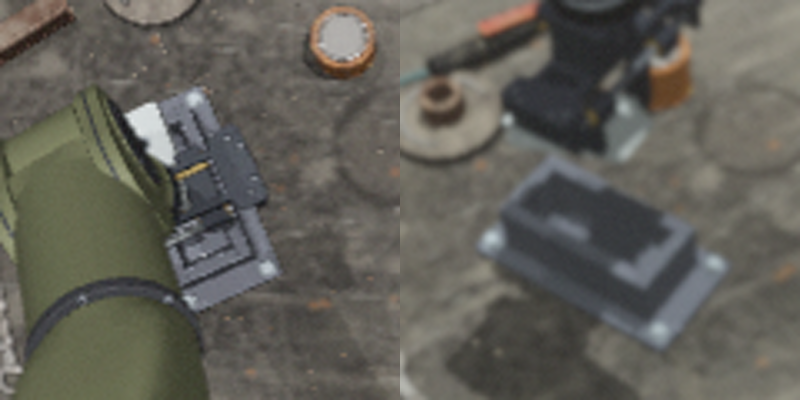

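The block is held and clear of the nest, weighing about 0.55 kg, with its far end visible at crop (145,115). I carry it to the plank, yaw it and tilt it level.

```bash
python3 -m jog '[[[-0.008,0.016,0,0,0,0],[-0.016,0.033,0,0,0,0],[-0.018,0.037,0,0,0,0],[-0.018,0.037,0,0,0,0],[-0.018,0.037,0,0,0,0],[-0.018,0.037,0,0,0,0],[-0.018,0.037,0,0,0,0],[-0.018,0.037,0,0,0,0],[-0.016,0.033,0,0,0,0],[-0.008,0.016,0,0,0,0],[0,0,0,0,0,0]]]'; python3 -m jog '[[[0,0,0,0,0,0.08],[0,0,0,0,0,0.12],[0,0,0,0,0,0.14],[0,0,0,0,0,0.14],[0,0,0,0,0,0.12],[0,0,0,0,0,0.082],[0,0,0,0,0,0],[0,0,0,0,0,0]]]'; python3 - <<'E'
from h import *
P=np.array([.5744,-.1876]);B=np.radians(-13.3);V=np.array([np.cos(B),np.sin(B)])
delta([*(P-.045*V),.2],B)
a=snapshot("top")["frame"];b=snapshot("scene")["frame"]
i=np.hstack([cv2.resize(x[...,::-1],(400,400),interpolation=cv2.INTER_CUBIC) for x in (a[130:270,290:430],b[130:270,300:440])])
cv2.imwrite("pics/carry1.png",i)
st=get_state();print(st["moment"],st["contact_force"])
E
```

```text
clock: 13.1
tool_pos: [0.528, -0.1731, 0.213]
eef_rot: [0.975, 0.223, -0.001, -0.0]
contact_force: [-0.5, 0.4, -5.5]
opening: 0.558
finger_force: 60.0
clock: 14.1
tool_pos: [0.5291, -0.17, 0.2136]
eef_rot: [0.994, -0.113, -0.0, -0.0]
contact_force: [-0.1, -0.8, -5.1]
opening: 0.557
finger_force: 60.0
pos [ 0.5291 -0.17    0.2136] F [-0.13 -0.75 -5.07] tool-delta [0.0031 0.0068 0.0136]
rot [-0.0009  0.0005  0.0054]
[0.09550099 0.24415468 0.03611627] [ 0.78578551 -0.36516202 -5.77795655]
```

View pics/carry1.png

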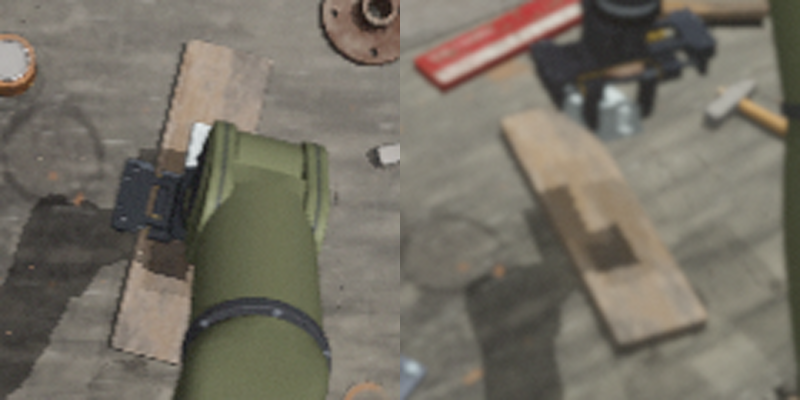

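```bash
python3 -m jog '[[[-0.003,0.004,0,0,0,0.005],[-0.002,0.003,0,0,0.05,0],[0,0,0,0,0.09,0],[0,0,0,0,0.1,0],[0,0,0,0,0.09,0],[0,0,0,0,0.054,0],[0,0,0,0,0,0],[0,0,0,0,0,0]]]'; python3 - <<'E'
from h import *
P=np.array([.5744,-.1876]);B=np.radians(-13.3);V=np.array([np.cos(B),np.sin(B)])
delta([*(P-.053*V),.055])
a=snapshot("top")["frame"];b=snapshot("scene")["frame"]
i=np.hstack([cv2.resize(x[...,::-1],(400,400),interpolation=cv2.INTER_CUBIC) for x in (a[150:250,310:410],b[130:220,340:430])])
cv2.imwrite("pics/tilt1.png",i)
st=get_state();print(st["moment"],R.from_quat(st["eef_rot"]).as_matrix().round(3).tolist())
E
```

```text
clock: 15.2
tool_pos: [0.5242, -0.1779, 0.2154]
eef_rot: [0.975, -0.115, 0.189, 0.022]
contact_force: [0.6, 0.1, -5.6]
opening: 0.556
finger_force: 60.0
pos [ 0.5242 -0.1779  0.2154] F [ 0.56  0.06 -5.61] tool-delta [-0.0619 -0.0021  0.148 ]
[ 0.25625015  1.04222793 -0.02245406] [[0.902, -0.233, 0.364], [-0.216, -0.972, -0.087], [0.374, -0.0, -0.927]]
```

View pics/tilt1.png

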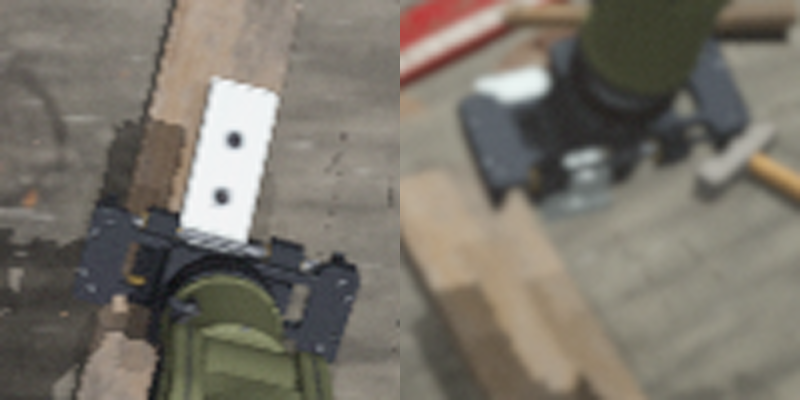

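The block is held nearly level (white top at crop (180-280, 75-240)), aligned with the plank beneath. I lower it.

```bash
python3 -m jog '[[[-0.006,-0.002,0.015,0,0,0],[-0.012,0,0.03,0,0,0],[-0.014,0,0.034,0,0,0],[-0.014,0,0.034,0,0,0],[-0.011,0,0.025,0,0,0],[-0.005,0,0.01,0,0,0],[0,0,0,0,0,0]]]'; python3 -m jog '[[[-0.001,0,0.002,0,0,0],[-0.001,0,0.002,0,0,0],[-0.001,0,0.002,0,0,0],[0,0,0,0,0,0]]]'; python3 -c "
from h import *
P=np.array([.5744,-.1876]);B=np.radians(-13.3);V=np.array([np.cos(B),np.sin(B)])
delta([*(P-.053*V),.041]);print(get_state()['moment'])"
```

```text
clock: 16.18
tool_pos: [0.5437, -0.1873, 0.134]
eef_rot: [0.982, -0.115, 0.15, 0.015]
contact_force: [-0.4, 0.2, -4.6]
opening: 0.56
finger_force: 60.0
clock: 16.68
tool_pos: [0.5441, -0.1878, 0.1298]
eef_rot: [0.982, -0.114, 0.148, 0.014]
contact_force: [0.1, -0.1, -4.5]
opening: 0.558
finger_force: 60.0
pos [ 0.5441 -0.1878  0.1298] F [ 0.09 -0.06 -4.54] tool-delta [-0.0486 -0.0066  0.0781]
[0.21300623 0.83645068 0.01557722]
```

```bash
python3 -c "
from h import *
print(get_state()['q'].round(3))"
```

```text
[ 0.31   0.721 -0.079  2.105  1.116  0.043 -2.654]
```

Joints 6 and 7 are at their limits, so leaning toward the base is out of reach. I rise, untilt and make a half turn, so the tool leans away from the robot instead.

```bash
python3 -m jog '[[[0.01,0,-0.03,0,-0.05,0],[0.01,0,-0.03,0,-0.08,0],[0.005,0,-0.03,0,-0.08,0],[0,0,-0.02,0,-0.08,0],[0,0,0,0,0,0],[0,0,0,0,0,0]]]';  python3 -c "
from h import *
print(get_state()['q'].round(3));delta([.574,-.188,.22],np.radians(-13.3))"; python3 -m jog '[[[0,0,0,0,0,0.1],[0,0,0,0,0,0]]]'; python3 -c "
from h import *
print(get_state()['q'].round(3))"
```

```text
clock: 17.42
tool_pos: [0.5425, -0.1882, 0.219]
eef_rot: [0.993, -0.116, 0.013, 0.0]
contact_force: [-0.3, -0.2, -6.2]
opening: 0.559
finger_force: 60.0
[ 0.686  0.727 -0.755  1.753  0.629  0.889 -2.145]
pos [ 0.5425 -0.1882  0.219 ] F [-0.35 -0.24 -6.18] tool-delta [ 0.0306 -0.0075 -0.0001]
rot [-0.0022 -0.0266 -0.0001]
clock: 17.68
tool_pos: [0.5425, -0.1878, 0.2192]
eef_rot: [0.986, -0.164, 0.013, -0.0]
contact_force: [-0.7, 0.4, -5.3]
opening: 0.56
finger_force: 60.0
[ 0.672  0.719 -0.728  1.753  0.608  0.878 -2.225]
```

```bash
python3 -m jog '[[[0,0,0,0,-0.026,-0.08],[0,0,0,0,0,-0.16],[0,0,0,0,0,-0.17],[0,0,0,0,0,-0.17],[0,0,0,0,0,-0.17],[0,0,0,0,0,-0.17],[0,0,0,0,0,-0.17],[0,0,0,0,0,-0.17],[0,0,0,0,0,-0.17],[0,0,0,0,0,-0.17],[0,0,0,0,0,-0.17],[0,0,0,0,0,-0.17]]]'; python3 -m jog '[[[0,0,0,0,0,-0.17],[0,0,0,0,0,-0.17],[0,0,0,0,0,-0.17],[0,0,0,0,0,-0.17],[0,0,0,0,0,-0.17],[0,0,0,0,0,-0.17],[0,0,0,0,0,-0.17],[0,0,0,0,0,-0.10],[0,0,0,0,0,0],[0,0,0,0,0,0]]]';  python3 -c "
from h import *
P=np.array([.5744,-.1876]);B=np.radians(-13.3);V=np.array([np.cos(B),np.sin(B)])
print(get_state()['q'].round(3));delta([*(P+.053*V),.2],B+np.pi)"
```

```text
clock: 19.18
tool_pos: [0.5436, -0.1884, 0.2195]
eef_rot: [0.691, 0.723, 0.002, 0.0]
contact_force: [0.1, 0.8, -6.1]
opening: 0.558
finger_force: 60.0
clock: 20.42
tool_pos: [0.5439, -0.188, 0.22]
eef_rot: [0.122, 0.993, 0.002, 0.001]
contact_force: [0.6, 0.3, -4.7]
opening: 0.563
finger_force: 60.0
[ 0.914  1.025 -1.414  1.713  1.039  1.359  0.627]
pos [ 0.5439 -0.188   0.22  ] F [ 0.61  0.27 -4.67] tool-delta [-0.0824  0.0083  0.0202]
rot [ 0.0047  0.0024 -0.0125]
```

```bash
python3 -m jog '[[[-0.02,0.002,0,0,0,-0.012],[-0.03,0.003,0,0,0.03,0],[-0.022,0.003,0,0,0.06,0],[-0.01,0,0,0,0.08,0],[0,0,0,0,0.08,0],[0,0,0,0,0.08,0],[0,0,0,0,0.054,0],[0,0,0,0,0,0],[0,0,0,0,0,0]]]';  python3 -c "
from h import *
P=np.array([.5744,-.1876]);B=np.radians(-13.3);V=np.array([np.cos(B),np.sin(B)])
show();print(get_state()['q'].round(3));delta([*(P+.053*V),.06],B+np.pi)"
```

```text
clock: 21.55
tool_pos: [0.6257, -0.199, 0.219]
eef_rot: [0.113, 0.975, 0.024, -0.187]
contact_force: [0.1, -0.6, -5.7]
opening: 0.562
finger_force: 60.0
21.55 [ 0.62568973 -0.19902026  0.21901605] [[-0.9043, 0.2297, -0.36], [0.2114, 0.9733, 0.09], [0.371, 0.0053, -0.9286]] [ 0.11 -0.62 -5.73] 0.5619860439231091 59.9761962890625
[ 0.629  1.191 -1.278  1.008  0.889  1.863  0.997]
pos [ 0.6257 -0.199   0.219 ] F [ 0.11 -0.62 -5.73] tool-delta [-0.0594 -0.0015  0.1475]
rot [ 0.0051 -0.3801  0.0014]
```

```bash
python3 -m jog '[[[-0.006,0,0.015,0.005,0,0],[-0.012,0,0.03,0,0,0],[-0.014,0,0.034,0,0,0],[-0.014,0,0.034,0,0,0],[-0.009,-0.001,0.025,0,0,0],[-0.003,0,0.008,0,0,0],[0,0,0,0,0,0]]]'; python3 -c "
from h import *
P=np.array([.5744,-.1876]);B=np.radians(-13.3);V=np.array([np.cos(B),np.sin(B)])
show();print(get_state()['q'].round(3));delta([*(P+.053*V),.041],B+np.pi)
a=snapshot('top')['frame'];b=snapshot('scene')['frame']
i=np.hstack([cv2.resize(x[...,::-1],(400,400),interpolation=cv2.INTER_CUBIC) for x in (a[150:250,310:410],b[160:260,320:420])])
cv2.imwrite('pics/low1.png',i)"
```

```text
clock: 22.42
tool_pos: [0.6247, -0.1998, 0.062]
eef_rot: [0.113, 0.975, 0.022, -0.188]
contact_force: [-0.2, 0.3, -5.0]
opening: 0.559
finger_force: 60.0
22.425 [ 0.62471968 -0.19977357  0.06203454] [[-0.9036, 0.228, -0.3626], [0.2112, 0.9737, 0.0859], [0.3727, 0.001, -0.928]] [-0.24  0.33 -5.04] 0.558748679503275 59.97581899166107
[ 0.639  1.367 -1.22   1.098  1.004  1.675  0.967]
pos [ 0.6247 -0.1998  0.062 ] F [-0.24  0.33 -5.04] tool-delta [-0.009   0.0002  0.0191]
rot [ 0.0006 -0.3819  0.0023]
```

View pics/low1.png

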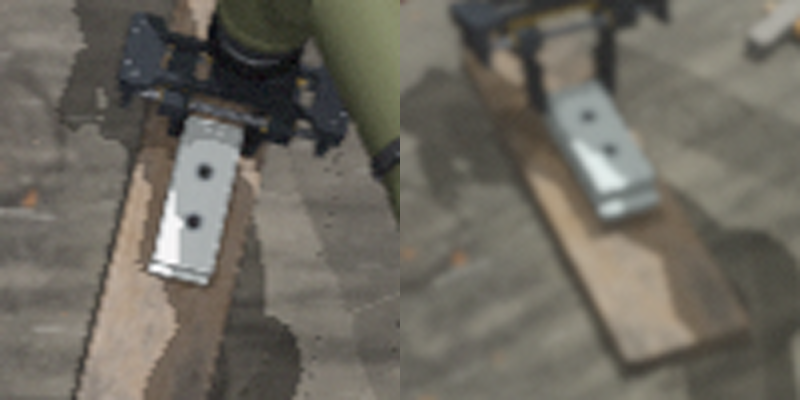

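The block is nearly level above the plank, with its holes at crop (205,172) and (193,222). I check the lateral centring with those holes.

```bash
python3 -c "
from h import *
P=np.array([.5744,-.1876]);B=np.radians(-13.3);V=np.array([np.cos(B),np.sin(B)]);N=np.array([-V[1],V[0]])
s=snapshot('top')
def f(l,z): 
  for p in l:
    w=cast(s,[np.array(p)/4+[309.6,149.6]],z)[0,:2]-P;print(p,(w@V).round(4),(w@N).round(4))
f([(205,172),(193,222)],.076);f([(115,220),(247,220)],.024)
s=snapshot('scene')
for p in [(187,116),(209,149)]:
    w=cast(s,[np.array(p)/4+[319.6,159.6]],.076)[0,:2]-P;print(p,(w@V).round(4),(w@N).round(4))
"
```

```text
(205, 172) 0.0207 -0.0014
(193, 222) -0.0234 -0.0015
(115, 220) -0.033 0.0605
(247, 220) -0.0037 -0.0529
(187, 116) 0.0223 0.0012
(209, 149) -0.0212 -0.0007
```

It is centred within about 2 mm and well aligned. I lower to contact.

```bash
python3 -m jog '[[[-0.003,0,0.008,0,0,0],[-0.002,0,0.005,0,0,0],[-0.001,0,0.002,0,0,0],[0,0,0,0,0,0]]]'; python3 -m jog '[[[-0.0004,0,0.001,0,0,0],[-0.0004,0,0.001,0,0,0],[0,0,0,0,0,0]]]'
```

```text
clock: 23.12
tool_pos: [0.6246, -0.1998, 0.0454]
eef_rot: [0.112, 0.975, 0.022, -0.189]
contact_force: [0.3, -0.7, -5.3]
opening: 0.562
finger_force: 60.0
clock: 23.5
tool_pos: [0.6247, -0.1999, 0.0436]
eef_rot: [0.112, 0.975, 0.022, -0.188]
contact_force: [1.0, -0.1, -5.3]
opening: 0.561
finger_force: 60.0
```

```bash
python3 -m jog '[[[-0.0004,0,0.001,0,0,0],[-0.0004,0,0.001,0,0,0],[0,0,0,0,0,0]]]'; python3 -m jog '[[[-0.0004,0,0.001,0,0,0],[0,0,0,0,0,0]]]';python3 -m jog '[[[-0.0004,0,0.001,0,0,0],[0,0,0,0,0,0]]]'
```

```text
clock: 23.88
tool_pos: [0.6247, -0.1998, 0.0415]
eef_rot: [0.113, 0.975, 0.022, -0.188]
contact_force: [0.4, -0.7, -4.7]
opening: 0.556
finger_force: 60.0
clock: 24.12
tool_pos: [0.6248, -0.1998, 0.0413]
eef_rot: [0.112, 0.975, 0.022, -0.188]
contact_force: [-1.1, -0.5, 2.3]
opening: 0.557
finger_force: 60.0
clock: 24.38
tool_pos: [0.6248, -0.1998, 0.0413]
eef_rot: [0.112, 0.975, 0.022, -0.188]
contact_force: [-2.5, -1.3, 6.6]
opening: 0.561
finger_force: 60.0
```

In contact at the expected height. I release and retreat along the tool axis.

```bash
python3 -m jog '[[[0,0,0,0,0,0],[0,0,0,0,0,0],[0,0,0,0,0,0],[0,0,0,0,0,0]]]' 0.085; python3 -m jog '[[[0,0,-0.01,0,0,0],[0,0,-0.02,0,0,0],[0,0,-0.03,0,0,0],[0,0,-0.04,0,0,0],[0,0,-0.04,0,0,0],[0,0,-0.03,0,0,0],[0,0,0,0,0,0],[0,0,0,0,0,0]]]'; python3 -c "
from h import *
P=np.array([.5744,-.1876]);B=np.radians(-13.3);V=np.array([np.cos(B),np.sin(B)]);N=np.array([-V[1],V[0]])
a=snapshot('top')['frame'];b=snapshot('scene')['frame']
i=np.hstack([cv2.resize(x[...,::-1],(400,400),interpolation=cv2.INTER_CUBIC) for x in (a[150:250,310:410],b[160:260,320:420])])
cv2.imwrite('pics/end1.png',i)"
```

```text
clock: 24.88
tool_pos: [0.6246, -0.1997, 0.0391]
eef_rot: [0.112, 0.975, 0.022, -0.189]
contact_force: [-0.3, 0.6, 0.2]
opening: 0.962
finger_force: 0.0
clock: 25.88
tool_pos: [0.6863, -0.2141, 0.1969]
eef_rot: [0.112, 0.975, 0.022, -0.189]
contact_force: [0.6, 0.4, -1.0]
opening: 0.966
finger_force: 0.0
```

View pics/end1.png

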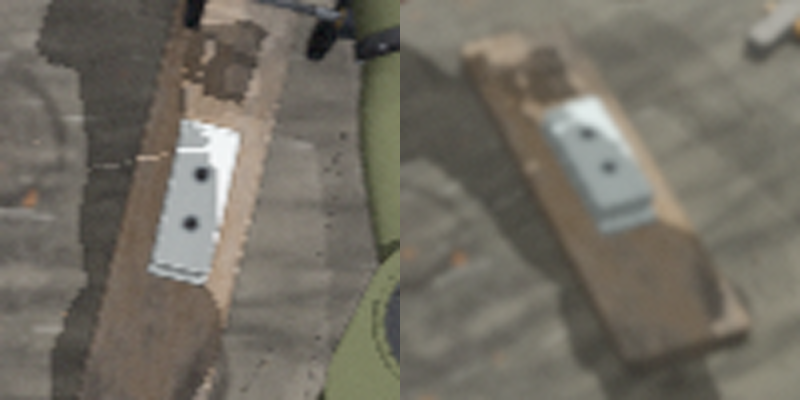

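The block lies flat and lengthwise on the plank's centre line, with its holes at crop (201,175) and (190,223). The gripper is clear of it.

```bash
python3 -c "
from h import *
print(finish_job())"
```

```text
the job is handed in; nothing more can be done
None
```

The block is out of the nest and lying flat along the middle of the plank, centred to about 2 mm, and I handed the job in with the gripper clear at about 26 s; no verdict came back, and I kept clear of the tin, spanner and hammer but did not re-measure them at the end.

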